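Wide-capped bottle from the packed crate to the roller mixer

TASK

Take the bottle with the wide cap out of the packed crate and stand it upright on the black mat, letting go of it there. Then take it again and lay it lengthwise in the groove between the two rollers of the mixer, with its cap pointing away from the drive housing, and let go. Leave the other bottles in the crate and do not disturb or knock over anything else on the cabinets.

Things in the scene. Friction and masses are not known exactly. Their poses are not given: they have to be found in the camera images.
- wide_bottle_center (a point): The bottle to fetch: white, round, 112 mm tall, 0.10 to 0.21 kg; the one with the WIDE grey screw cap. Body 48 mm diameter from its foot up to 74 mm, then the cap (with its neck) 36 mm diameter from 82 mm up to the flat top at 112 mm. This point is its centre, half-way up (56 mm above its foot), on its axis; z points from foot to cap. The bottle may stand in any of the nine places of the crate
- wide_bottle_cap (a point): Middle of the flat top of the wide cap, 56 mm from the bottle's centre along its z
- crate: Plain grey open crate, 161 x 161 mm outside (169 over the rim), inside 151 x 151 mm, walls 5 mm thick and 70 mm high, floor 5 mm thick, no dividers, fixed to the surface. It is filled with nine bottles in 3 rows of 3 along its x and y, 50 mm apart, touching or within 2 to 3 mm of one another; all tops are level, at 117 mm. Origin: centre of its underside; x and y along its walls, z up
- mat: Black rubber drip mat, 100 x 100 x 4 mm, fixed. Origin: centre of its underside; its top is at z = 4 mm
- mixer: White bench roller mixer, 100 (x) x 200 (y) mm, fixed. Two black rollers, 20 mm diameter and 140 mm long, lie along its y, 34 mm apart between axes, axes 50 mm up, reaching from y = -50 to +90 mm. A drive housing 88 mm high with a small knob fills the end from y = -100 to -50 mm (full width); a low end plate 56 mm high stands at y = +90 to +100 mm. The deck under the rollers is 34 mm up. Rollers do not turn. Origin: centre of its underside; z up
- mixer_bed (a point): Where the centre of a 48 mm bottle comes to lie: over the middle of the roller length, 79.4 mm above the surface; axes as the mixer's (y along the rollers, away from the drive housing)
- bottle_1_center (a point): One of eight other bottles in the crate: same white body, 48 mm diameter to 74 mm up, and same height, 112 mm, but with a NARROW grey cap of 24 mm diameter (74 to 112 mm up). Loose. This point is its centre, half-way up
- bottle_2_center (a point): One of eight other bottles in the crate: same white body, 48 mm diameter to 74 mm up, and same height, 112 mm, but with a NARROW grey cap of 24 mm diameter (74 to 112 mm up). Loose. This point is its centre, half-way up
- bottle_3_center (a point): One of eight other bottles in the crate: same white body, 48 mm diameter to 74 mm up, and same height, 112 mm, but with a NARROW grey cap of 24 mm diameter (74 to 112 mm up). Loose. This point is its centre, half-way up
- bottle_4_center (a point): One of eight other bottles in the crate: same white body, 48 mm diameter to 74 mm up, and same height, 112 mm, but with a NARROW grey cap of 24 mm diameter (74 to 112 mm up). Loose. This point is its centre, half-way up
- bottle_5_center (a point): One of eight other bottles in the crate: same white body, 48 mm diameter to 74 mm up, and same height, 112 mm, but with a NARROW grey cap of 24 mm diameter (74 to 112 mm up). Loose. This point is its centre, half-way up
- bottle_6_center (a point): One of eight other bottles in the crate: same white body, 48 mm diameter to 74 mm up, and same height, 112 mm, but with a NARROW grey cap of 24 mm diameter (74 to 112 mm up). Loose. This point is its centre, half-way up
- bottle_7_center (a point): One of eight other bottles in the crate: same white body, 48 mm diameter to 74 mm up, and same height, 112 mm, but with a NARROW grey cap of 24 mm diameter (74 to 112 mm up). Loose. This point is its centre, half-way up
- bottle_8_center (a point): One of eight other bottles in the crate: same white body, 48 mm diameter to 74 mm up, and same height, 112 mm, but with a NARROW grey cap of 24 mm diameter (74 to 112 mm up). Loose. This point is its centre, half-way up
- timer: Bench timer, 72 x 64 x 18 mm; a loose bystander. Origin: centre of its underside
- cap_key: Grey cap key, 36 mm head, 55 mm tall, close to the front of the crate; a loose bystander. Origin: centre of its underside
- calculator: Pocket calculator, 118 x 70 x 13 mm; a loose bystander. Origin: centre of its underside
- vial_a: Small capped vial, 27 mm diameter, 61 mm tall, behind the mat; a loose bystander. Origin: centre of its underside
- vial_b: Small capped vial, 27 mm diameter, 61 mm tall, behind the mat; a loose bystander. Origin: centre of its underside
- tissue_box: Tissue box, 117 x 231 x 144 mm, fixed bystander at the back left; origin: centre of its underside, long side along its y
- tip_box: Closed box of pipette tips, 91 x 122 x 75 mm, fixed bystander at the back; origin: centre of its underside, long side along its y
- standards_case: Closed black case, 138 x 150 x 74 mm, fixed bystander right of the middle; to its right, from about x = 0.52 on, a fixed row of books up to 0.25 m tall; origin: centre of its underside

How it is judged:
By the outcome, as a careful person would: the job done as asked, in the order asked, and still so for the second after the job is handed in, with the robot touching nothing.
It also fails if it takes over 54 s, if anything falls off the work surface, if the arm or the gripper's body presses on something with over 40 N, if the wrist force passes 120 N, or if a joint passes its speed limit or range.

ROBOT

A 6-joint arm with a two-finger parallel gripper is mounted at the origin on a cart in front of the work surface, level with it; the furniture and walls round the work are solid. World frame = base frame: x ahead of the robot, y to its left, z up, the work surface at z = 0. Lengths are in m, angles in rad, forces in N, time in s.
With the tool pointing down it reaches from about 0.325 to 0.9 m from the base axis. Payload 6.1 kg.
Tool frame: the origin (TCP) lies midway between the tips of the shut fingers; the grasp point (between the pads) lies 19 mm behind it; x points along the fingers, y is the direction in which the jaws open and shut, and the axes are right-handed (so a half turn about x gives the same grasp; the last joint's range is limited). The gripper opens to 85 mm and grips with 20 to 120 N. Pads are 22 mm wide; open, the fingers measure 114 mm over their backs; the gripper's body (76 mm by 85 mm) begins 54 mm behind the grasp point. The pads swing forward as they close: fully open they stand 13 mm farther back than shut.
Start: joints at [-1.29, 0.22, 1.526, -0, 1.395, -0.126], TCP at [0.247, -0.574, 0.208] pointing down, gripper open.
Joint ranges: [-2.98, 2.98], [-0.91, 2.08], [0.09, 2.57], [-1.24, 4.39], [0.2, 2.65], [-2.68, 2.68]. Speed limits (rad/s): [2.57, 2.57, 3.01, 3.14, 3.14, 3.14].

INTERFACE

Orientations are given as [roll, pitch, yaw] about the fixed x, y, z axes, in that order (R = Rz(yaw) Ry(pitch) Rx(roll)).
In Python, from plant import movep, move_l, set_joints, gripper_to, hold, inverse_kinematics, observe, get_image, get_calibration, Unreachable, job_done gives the robot as it stands. Calls block until the motion is done:
- movep(position, orientation): joint-space move of the TCP to a pose.
- move_l(position, feed=0.15, rotation=None, max_force=None): straight line of the TCP; rotation=None keeps the orientation; feed is the mean speed in m/s. With max_force (N) it stops when the force on the tool has changed by that much, and returns True; else False.
- set_joints(angles): joint-space move.
- gripper_to(opening, f_grip=None): finger opening in m; f_grip is the grip in N (None keeps the last); returns when the fingers have stopped.
- hold(seconds).
- inverse_kinematics(position, orientation): joint angles nearest the present ones, or None.
- observe(): the state.
- get_image(name): name is "scene" or "top" or "wrist"; returns (picture, depth): 480x640x3 uint8, red, green, blue; 480x640 float32, m along the optical axis (not along the pixel's ray), 0 where there is no reading.
- get_calibration(name): a dict with "intrinsics" (3x3 intrinsics, pixels), "dist_coeffs" ([k1, k2, p1, p2, k3] as OpenCV has them; the pictures are not rectified), "world_from_camera" (4x4, takes a point from camera to world coordinates). Camera axes: x right, y down, z forward; pixel columns grow to the right and rows downward; lengths in m; the calibration is good to about 2 mm. A picture is of the moment at which its call begins: read the wrist's pose just before it. get_calibration takes no time and is no camera call; for the wrist camera it gives the pose at the moment of the call.
A pose or a line that the arm cannot do raises Unreachable and nothing moves.
- job_done(): hands the job in, once; it reports no verdict.
The state is a dict: "time_s": time; "q": joint angles; "joint_velocities": joint speeds; "joint_torque": joint torques, N m; "eef_pos": TCP position; "tcp_rot": TCP orientation; "ft_force": force on the tool from outside, world axes, zero at the start; "torque": the same for the moment, N m; "opening": finger opening in m.
Only numpy, scipy, OpenCV 4.12 (cv2) and the standard library are available. Lean on these libraries where they do the work, as an engineer would, in place of code of your own. Each camera call takes 0.05 s, during which the arm holds its last target.

## Working session

There is one attempt and no reset: what is moved stays moved. The work goes in short steps, each a Python script; the robot and the scene stay as the last script left them, time stands still between calls to the robot, and variables do not carry over. Pictures are saved under pics/ and viewed, and the job is handed in when it is done.

```bash
ls; mkdir -p pics
cat > h.py <<'E'
import numpy as np, cv2
from plant import *
def snap(n,f):
    c=get_calibration(n); im,d=get_image(n)
    cv2.imwrite(f'pics/{f}.png',im[:,:,::-1]); np.savez(f'pics/{f}.npz',im=im,d=d,K=c['intrinsics'],D=c['dist_coeffs'],T=c['world_from_camera'])
    return im,d,c
def load(f): return np.load(f'pics/{f}.npz')
def px(L,u,v,z=None,depth=None):
    p=cv2.undistortPoints(np.array([[[u,v]]],float),np.array(L['K'],float),np.array(L['D'],float))[0,0]
    T=np.array(L['T']); r=T[:3,:3]@np.array([p[0],p[1],1]); o=T[:3,3]
    s=(z-o[2])/r[2] if z is not None else (depth if depth is not None else L['d'][int(round(v)),int(round(u))])
    return o+s*r
def proj(L,P):
    T=np.linalg.inv(np.array(L['T'])); r=cv2.Rodrigues(T[:3,:3])[0]
    return cv2.projectPoints(np.atleast_2d(np.array(P,float)),r,T[:3,3],np.array(L['K'],float),np.array(L['D'],float))[0][:,0]
E
python3 - <<'E'
from h import *
for n in('scene','top'):
    snap(n,n+'0')
print(observe()['time_s'], observe()['tcp_rot'], observe()['ft_force'])
E
```

```text
pics
0.1 [-1.68586472  1.56900548  1.86258149] [-0.52089867  0.56710733  0.13335249]
```

View pics/scene0.png

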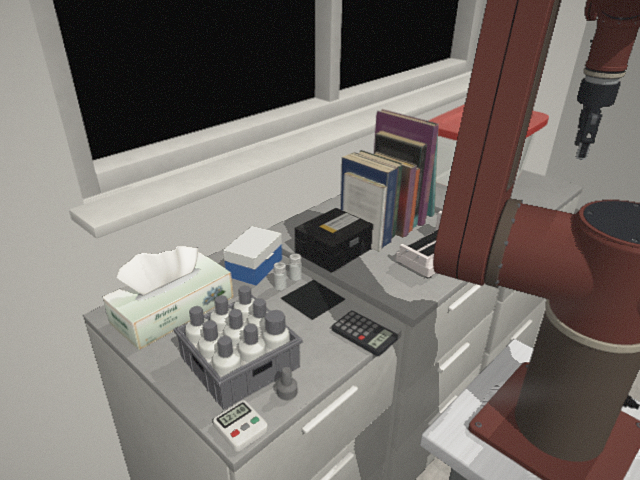

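View pics/top0.png

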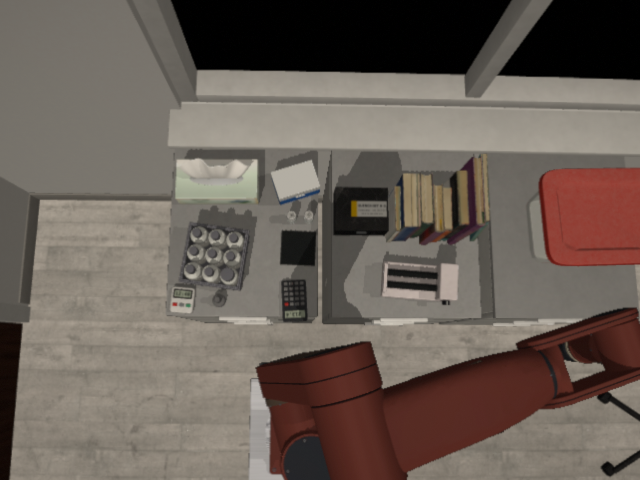

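Run:
```python
from h import *
L=load('top0'); im=L['im'][:,:,::-1]
a=cv2.resize(im[210:330,160:260],None,fx=6,fy=6,interpolation=cv2.INTER_CUBIC)[:600]
a=cv2.resize(im[215:315,165:265],(600,600),interpolation=cv2.INTER_CUBIC)
cv2.imwrite('pics/c1.png',a)
b=cv2.resize(im[170:330,270:480],None,fx=3.7,fy=3.7,interpolation=cv2.INTER_CUBIC)
cv2.imwrite('pics/c2.png',b)
L2=load('scene0'); c=cv2.resize(L2['im'][270:420,160:320,::-1],None,fx=4,fy=4,interpolation=cv2.INTER_CUBIC); cv2.imwrite('pics/c3.png',c)
print(L['T'],L['K'],L['D'])
```

```text
[[ 0.00532011 -0.98358665  0.18035799  0.25197698]
 [-0.99968589 -0.00964861 -0.02313071  0.02975488]
 [ 0.02449126 -0.18017828 -0.98332902  1.6047008 ]
 [ 0.          0.          0.          1.        ]] [[562.98177962   0.         311.56413067]
 [  0.         562.98177962 237.95757274]
 [  0.           0.           1.        ]] [-0.04313748  0.          0.          0.          0.        ]
```

View pics/c1.png

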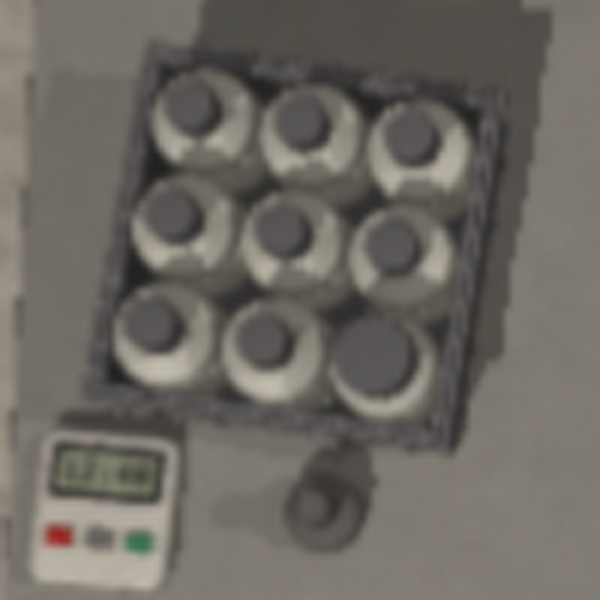

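View pics/c2.png

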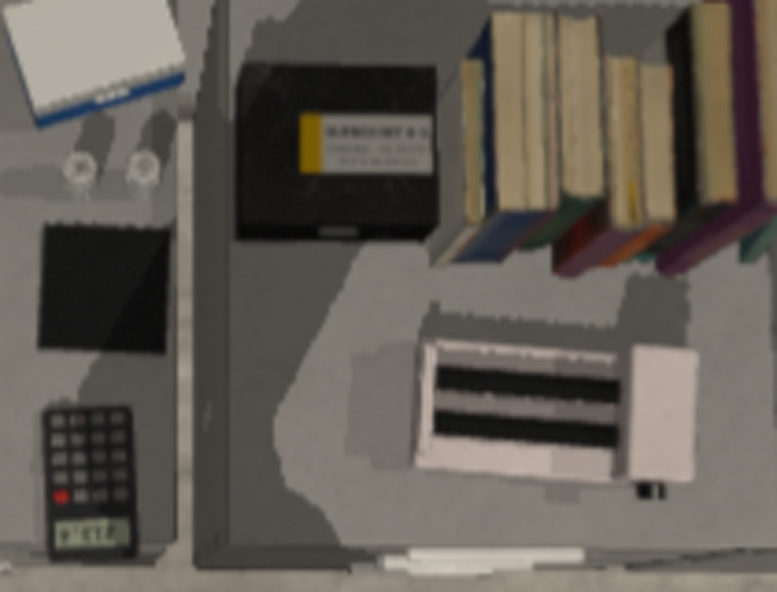

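View pics/c3.png

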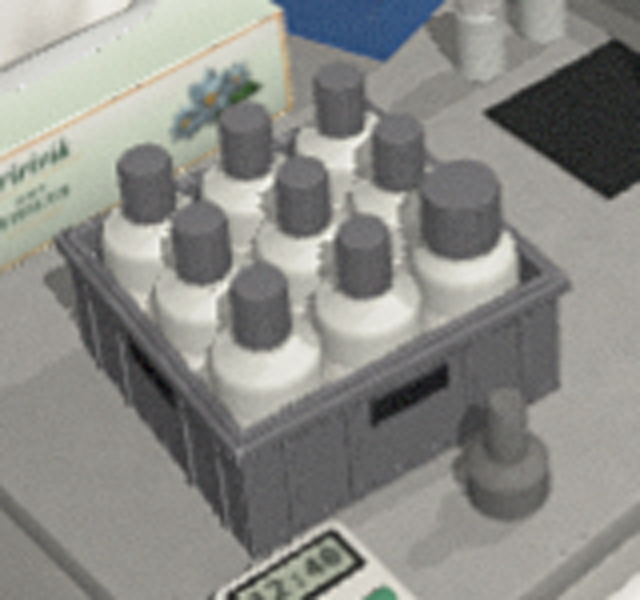

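Run:
```python
from h import *
L=load('top0')
C=lambda x,y,z:px(L,165+x/6,215+y/6,z)
print('cap',C(373,355,.117),L['d'][274,227],px(L,227.2,274.2))
caps=[(188,107),(303,123),(411,139),(173,216),(286,231),(394,247),(154,326),(266,341),(373,355)]
P=np.array([C(x,y,.117) for x,y in caps]);print(P.round(4))
for a in [(150,43),(508,92),(455,452),(85,402)]: print('rim',C(*a,.07).round(4))
print('key',C(312,505,.055))
M=lambda x,y,z:px(L,270+x/3.7,170+y/3.7,z)
for a in [(42,224),(172,228),(166,354),(38,348)]: print('mat',M(*a,.004).round(4))
for a in [(632,345),(698,348),(694,482),(630,478)]: print('housing top',M(*a,.088).round(4))
for a in [(424,341),(416,468)]: print('endplate',M(*a,.056).round(4))
for a in [(436,376),(618,390),(434,421),(618,440)]: print('rollers',M(*a,.06).round(4))
for a in [(80,165),(143,165)]: print('vials',M(*a,.061).round(4))
for a in [(237,65),(437,65),(437,240),(236,240)]: print('case',M(*a,.074).round(4))
for a in [(45,408),(132,404),(136,558),(50,562)]: print('calc',M(*a,.013).round(4))
```

```text
cap [0.42512728 0.21789145 0.117     ] 1.4903722 [0.42511011 0.21787739 0.11639159]
[[0.5358 0.3041 0.117 ]
 [0.529  0.2525 0.117 ]
 [0.5222 0.204  0.117 ]
 [0.4864 0.3087 0.117 ]
 [0.4801 0.2582 0.117 ]
 [0.4734 0.2101 0.117 ]
 [0.4371 0.315  0.117 ]
 [0.4309 0.2653 0.117 ]
 [0.4251 0.2179 0.117 ]]
rim [0.5747 0.3316 0.07  ]
rim [0.5533 0.1655 0.07  ]
rim [0.3867 0.1853 0.07  ]
rim [0.4079 0.3538 0.07  ]
key [0.36329283 0.25138644 0.055     ]
mat [0.5665 0.0797 0.004 ]
mat [ 0.5644 -0.0221  0.004 ]
mat [ 0.4649 -0.0178  0.004 ]
mat [0.4687 0.0813 0.004 ]
housing top [ 0.4632 -0.3604  0.088 ]
housing top [ 0.4614 -0.4098  0.088 ]
housing top [ 0.3623 -0.4028  0.088 ]
housing top [ 0.365  -0.3555  0.088 ]
endplate [ 0.4695 -0.2106  0.056 ]
endplate [ 0.3739 -0.203   0.056 ]
rollers [ 0.4425 -0.2186  0.06  ]
rollers [ 0.4329 -0.3558  0.06  ]
rollers [ 0.4087 -0.2164  0.06  ]
rollers [ 0.3954 -0.3546  0.06  ]
vials [0.6013 0.0498 0.061 ]
vials [0.6018 0.002  0.061 ]
case [ 0.6776 -0.0688  0.074 ]
case [ 0.6795 -0.2217  0.074 ]
case [ 0.5436 -0.219   0.074 ]
case [ 0.542  -0.0678  0.074 ]
calc [0.4212 0.075  0.013 ]
calc [0.4248 0.0084 0.013 ]
calc [0.3078 0.0045 0.013 ]
calc [0.3044 0.0696 0.013 ]
```

```bash
cat >> h.py <<'E'
from scipy.spatial.transform import Rotation as Ro
def rpy(a,y):
    a=np.array(a,float);a/=np.linalg.norm(a);y=np.array(y,float);y-=a*(a@y);y/=np.linalg.norm(y)
    return Ro.from_matrix(np.stack([a,y,np.cross(a,y)],1)).as_euler('xyz')
def down(ang): # jaw axis angle deg
    t=np.radians(ang); return rpy([0,0,-1],[np.cos(t),np.sin(t),0])
def tool(az,alpha,s=1): # pointing azimuth az deg, alpha deg below horizontal; jaw horizontal
    t=np.radians(az);b=np.radians(alpha); a=np.array([np.cos(t)*np.cos(b),np.sin(t)*np.cos(b),-np.sin(b)])
    return a,rpy(a,s*np.array([-np.sin(t),np.cos(t),0]))
E
python3 - <<'E'
from h import *
ik=inverse_kinematics
f=lambda q: None if q is None else np.round(q,2).tolist()
for a in (37.4,217.4):
  for z in (.083,.25): print('crate',a,z,f(ik([.4251,.2179,z],down(a))))
for a in range(0,360,45): print('mat',a,f(ik([.515,.03,.083],down(a))))
c=np.array([.516,.03,.062])
for s in(1,-1):
  for az in (-60,-30,0,30,60,90):
    print(s,az,[ (al,f(ik(c+.019*tool(az,al,s)[0],tool(az,al,s)[1]))) for al in (0,20,40,60)])
print('place')
m=np.array([.42,-.286,.082])
for s in(1,-1):
  for al in (70,90,110,120,130,150): # azimuth 85.8+... cap dir 94.2
    a,r=tool(94.2,al,s); print(s,al,f(ik(m+.019*a,r)))
print(observe()['time_s'])
E
```

```text
crate 37.4 0.083 [0.31, -0.0, 2.02, -0.0, 1.13, -0.34]
crate 37.4 0.25 [0.31, -0.17, 1.84, -0.0, 1.47, -0.34]
crate 217.4 0.083 None
crate 217.4 0.25 None
mat 0 [-0.09, 0.09, 1.92, -0.0, 1.13, -0.09]
mat 45 [-0.09, 0.09, 1.92, -0.0, 1.13, -0.88]
mat 90 [-0.09, 0.09, 1.92, -0.0, 1.13, -1.67]
mat 135 [-0.09, 0.09, 1.92, -0.0, 1.13, -2.45]
mat 180 None
mat 225 [-0.09, 0.09, 1.92, -0.0, 1.13, 2.26]
mat 270 [-0.09, 0.09, 1.92, -0.0, 1.13, 1.48]
mat 315 [-0.09, 0.09, 1.92, -0.0, 1.13, 0.69]
1 -60 [(0, None), (20, None), (40, [0.41, 0.27, 2.1, -1.1, 1.02, 0.62]), (60, [0.22, 0.12, 2.08, -0.66, 0.89, 0.11])]
1 -30 [(0, [0.46, 0.75, 2.28, 4.13, 1.51, 1.48]), (20, [0.41, 0.32, 2.42, 4.24, 1.01, 1.19]), (40, None), (60, [0.1, -0.08, 2.28, -0.57, 0.57, -0.53])]
1 0 [(0, [-2.52, 1.96, 2.49, 1.22, 0.67, 0.43]), (20, None), (40, None), (60, [-0.14, -0.19, 2.38, 0.17, 0.44, -1.85])]
1 30 [(0, [-0.86, 0.75, 2.35, 1.76, 1.56, 1.61]), (20, [-0.78, 0.28, 2.5, 1.68, 1.15, 1.96]), (40, [-0.59, -0.07, 2.48, 1.32, 0.79, 2.58]), (60, None)]
1 60 [(0, [-0.83, 0.81, 2.0, 1.28, 1.67, 1.89]), (20, [-0.78, 0.48, 
[... 1262 characters left out ...]
.0, 1.09, 2.32]
1 110 None
1 120 None
1 130 None
1 150 None
-1 70 [-0.89, 0.3, 1.76, 0.2, 1.37, -1.03]
-1 90 [-0.75, 0.1, 1.95, 0.0, 1.09, -0.83]
-1 110 [-0.57, -0.02, 2.12, -0.37, 0.86, -0.43]
-1 120 [-0.47, -0.02, 2.18, -0.64, 0.8, -0.13]
-1 130 [-0.36, 0.01, 2.23, -0.93, 0.81, 0.2]
-1 150 None
0.1<stdin>:5: UserWarning: Gimbal lock detected. Setting third angle to zero since it is not possible to uniquely determine all angles.
<stdin>:6: UserWarning: Gimbal lock detected. Setting third angle to zero since it is not possible to uniquely determine all angles.
<stdin>:15: UserWarning: Gimbal lock detected. Setting third angle to zero since it is not possible to uniquely determine all angles.
```

```bash
python3 - <<'E' 2>/dev/null
from h import *
L=load('top0')
for (x,y) in [(520,352),(520,365),(520,408),(520,460),(540,465),(428,420),(660,420)]:
    print((x,y),px(L,270+x/3.7,170+y/3.7).round(3))
move_l([.247,-.574,.33],feed=.3); 
movep([.40,-.25,.36],down(4.2-8)); print(observe()['time_s'],observe()['q'].round(2) if hasattr(observe()['q'],'round') else observe()['q'])
snap('wrist','w1'); 
movep([.4251,.2179,.26],down(37.4)); snap('wrist','w2'); o=observe();print(o['time_s'],o['eef_pos'],o['opening'])
E
```

```text
(520, 352) [ 0.465 -0.289  0.03 ]
(520, 365) [ 0.454 -0.287  0.038]
(520, 408) [ 0.422 -0.287  0.033]
(520, 460) [ 0.382 -0.286  0.032]
(540, 465) [ 0.379 -0.301  0.031]
(428, 420) [ 0.41  -0.213  0.056]
(660, 420) [ 0.408 -0.38   0.084]
2.0083 [-0.73 -0.21  1.68 -0.    1.67 -0.66]
3.8583 [0.42575297 0.21710741 0.26029149] 0.08559492963418436
```

```bash
sleep 1
```

```text
(no output)
```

View pics/w1.png

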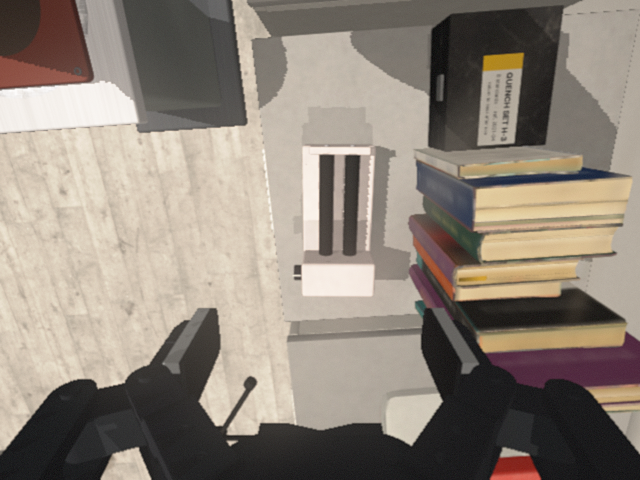

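View pics/w2.png

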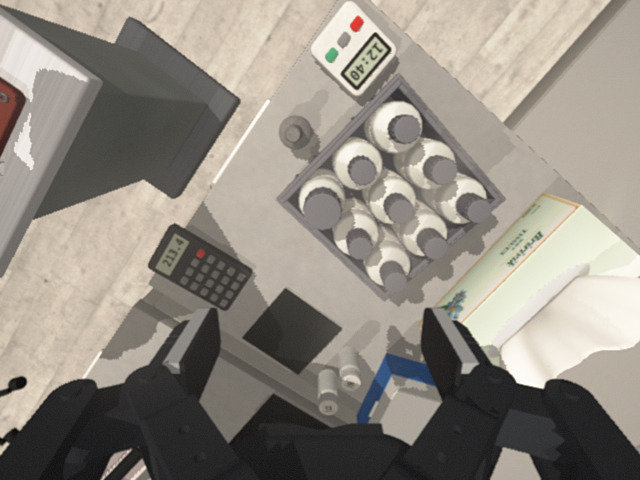

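```bash
python3 - <<'E' 2>/dev/null
from h import *
L=load('w2');im=L['im'][:,:,::-1]
cv2.imwrite('pics/c4.png',cv2.resize(im[140:260,270:390],(600,600),interpolation=cv2.INTER_CUBIC))
L1=load('w1'); cv2.imwrite('pics/c5.png',cv2.resize(L1['im'][100:300,260:400,::-1],(420,600),interpolation=cv2.INTER_CUBIC))
print(proj(L,[.4251,.2179,.117]),px(L,322,208,.117),px(L,322,208), L['T'])
E
```

```text
[[320.002642  213.6290622]] [0.42336595 0.22313241 0.117     ] [0.42321466 0.22332369 0.11795624] [[ 7.95640779e-01  5.72764614e-01  1.97221825e-01  3.74438599e-01]
 [ 6.05768512e-01 -7.52017371e-01 -2.59835301e-01  2.84990467e-01]
 [-5.10227645e-04  3.26206332e-01 -9.45298455e-01  4.26241628e-01]
 [ 0.00000000e+00  0.00000000e+00  0.00000000e+00  1.00000000e+00]]
```

View pics/c4.png

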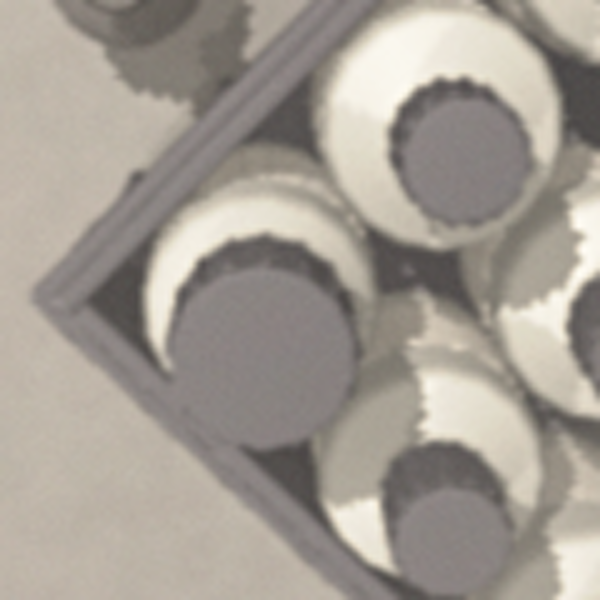

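View pics/c5.png

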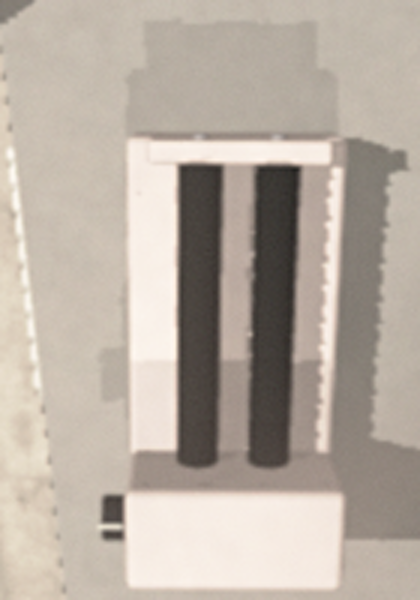

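```bash
python3 - <<'E' 2>/dev/null
from h import *
L=load('w2'); print('cap',px(L,322.8,211.4,.117)[:2])
L=load('w1');f=lambda x,y,z:px(L,260+x/3,100+y/3,z)[:2].round(4)
a,b,c,d=f(200,200,.06),f(198,440,.06),f(277,200,.06),f(270,440,.06)
print(a,b,c,d,np.linalg.norm(a-c),np.degrees(np.arctan2(-(a-b)[0],(a-b)[1])),np.degrees(np.arctan2(-(c-d)[0],(c-d)[1])))
for p in [(128,490),(341,490),(341,588),(128,588)]: print('house',f(*p,.088))
for p in [(150,140),(332,140),(332,163),(150,163)]: print('end',f(*p,.056))
for p in [(198,467),(268,467)]: print('rollend',f(*p,.05))
E
```

```text
cap [0.42584545 0.22107102]
[ 0.4088 -0.2299] [ 0.4009 -0.3405] [ 0.4421 -0.2322] [ 0.4345 -0.3427] 0.03337933492447086 -4.085616779974885 -3.9345090021810516
house [ 0.3686 -0.3516]
house [ 0.4633 -0.358 ]
house [ 0.4623 -0.4071]
house [ 0.3644 -0.4004]
end [ 0.3891 -0.2036]
end [ 0.4669 -0.2089]
end [ 0.4667 -0.2186]
end [ 0.3883 -0.2132]
rollend [ 0.4   -0.358]
rollend [ 0.4336 -0.3603]
```

```bash
python3 - <<'E' 2>/dev/null
from h import *
gripper_to(.06)
move_l([.4255,.2195,.14],feed=.25,rotation=down(37.4))
print(move_l([.4255,.2195,.0835],feed=.08,max_force=12)); o=observe();print(o['eef_pos'],o['ft_force'],o['time_s'])
gripper_to(.03,f_grip=50); o=observe();print(o['opening'],o['ft_force'],o['time_s'])
snap('wrist','w3')
E
```

```text
False
[0.42588082 0.21962895 0.08387386] [-0.20969298  0.20981998 -0.36482347] 5.725
0.033099813366888234 [-1.14231522 -0.86381773  5.13668119] 6.0833
```

View pics/w3.png

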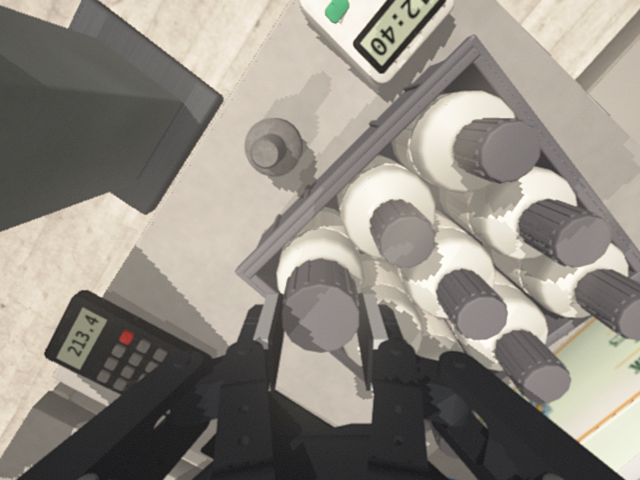

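```bash
python3 - <<'E' 2>/dev/null
from h import *
gripper_to(.03,f_grip=60)
o=observe();print(o['opening'],o['ft_force'])
move_l([.4255,.2195,.13],feed=.1); o=observe();print(o['opening'],o['ft_force'],o['time_s'])
snap('wrist','w4'); 
E
```

```text
0.033211188855387284 [-0.72102515 -0.4205412   6.68280047]
0.03309714600482714 [ 0.27654639  0.35328878 -1.84323449] 6.9667
```

View pics/w4.png

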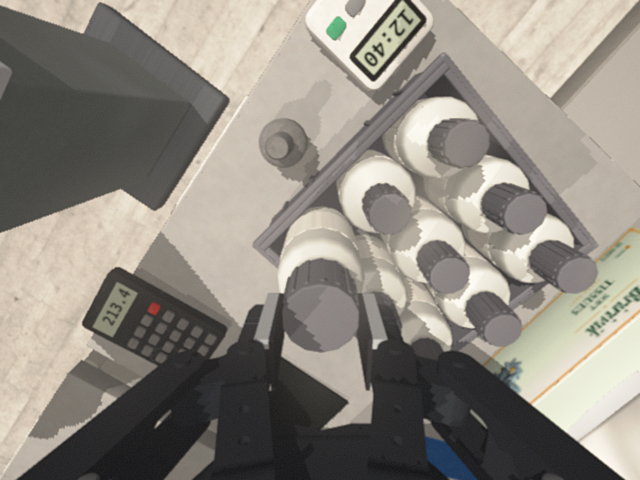

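```bash
python3 - <<'E' 2>/dev/null
from h import *
move_l([.4255,.2195,.25],feed=.3)
movep([.516,.0305,.22],down(37.4))
move_l([.516,.0305,.105],feed=.2)
hold(.2)
print(move_l([.516,.0305,.0805],feed=.03,max_force=5)); o=observe();print(o['eef_pos'],o['opening'],o['ft_force'],o['time_s'])
snap('scene','s1');snap('top','t1')
E
```

```text
True
[0.51572945 0.03051775 0.0837267 ] 0.03278563488802725 [-1.10454276  0.22192508  4.80114371] 10.025
```

View pics/s1.png

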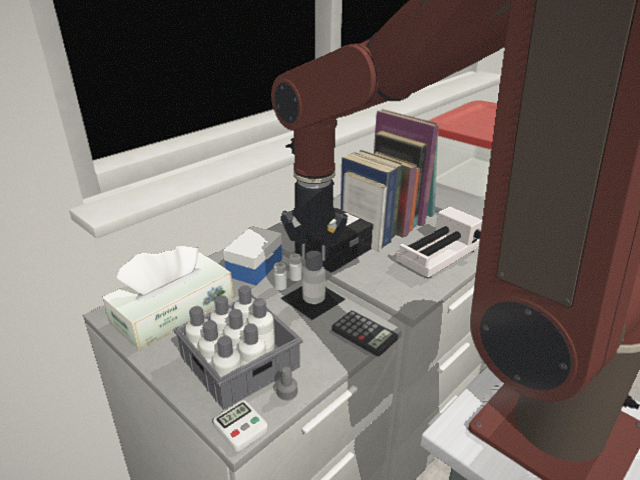

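```bash
python3 - <<'E' 2>/dev/null
from h import *
gripper_to(.062)
hold(.3)
move_l([.5158,.0305,.15],feed=.12)
move_l([.5158,.0305,.27],feed=.3)
snap('top','t2'); snap('wrist','w5'); o=observe(); print(o['time_s'],o['ft_force'])
a,r=tool(60,30,-1); c=np.array([.516,.0305,.056])
for d in (.12,.0): print(inverse_kinematics(c+.019*a-d*a,r))
E
```

```text
12.175 [-0.57837713  0.07979897  0.16881669]
[-0.95586428  0.22582841  2.13815284  0.91157745  1.46885939 -0.87581438]
[-0.72672477  0.35246189  2.15475686  1.09501771  1.2669648  -0.91681296]
```

View pics/w5.png

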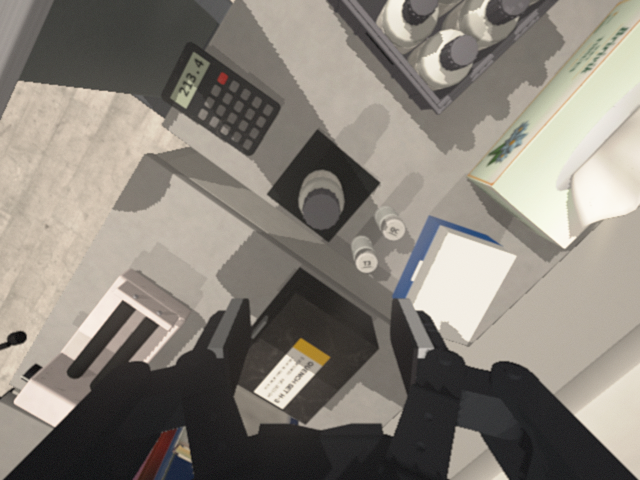

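View pics/t2.png

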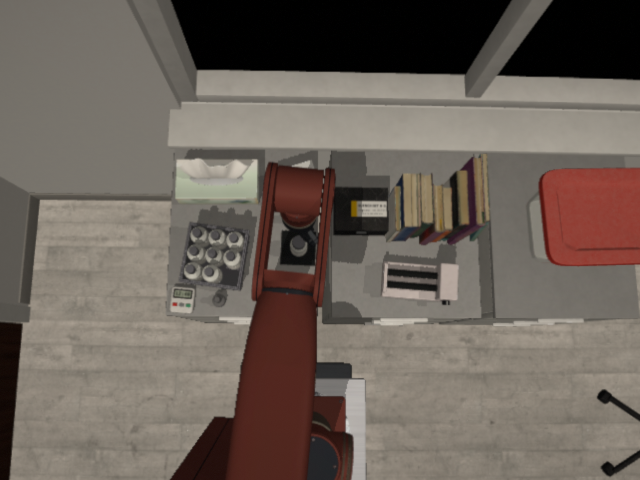

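```bash
python3 - <<'E' 2>/dev/null
from h import *
L=load('w5'); print('cap',px(L,321,210,.116))
a,r=tool(60,30,-1); c=np.array([.516,.0305,.056])
pre=c+.019*a-.12*a
movep(pre+[-.01,-.03,.13],r)
move_l(pre,feed=.25); snap('scene','s2'); snap('wrist','w6'); o=observe();print(o['time_s'],o['eef_pos'],o['ft_force'])
E
```

```text
cap [0.51358195 0.03274092 0.116     ]
14.0 [ 0.47326174 -0.04612242  0.107974  ] [-0.36611832  0.18327904  1.33969778]
```

View pics/s2.png

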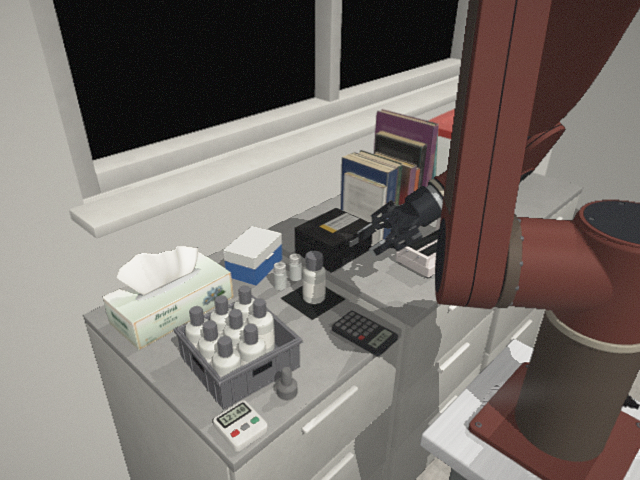

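View pics/w6.png

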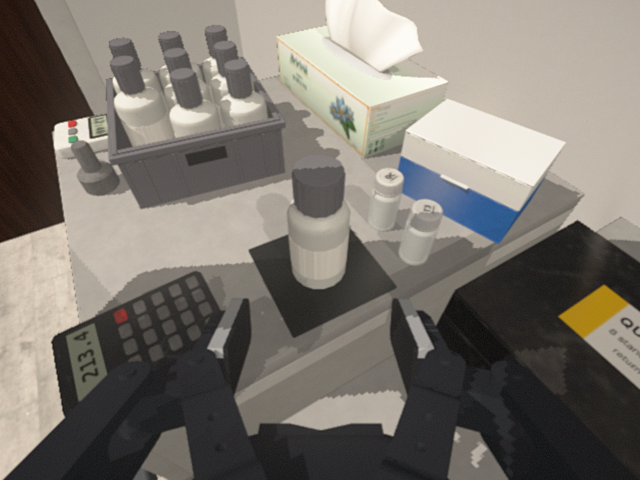

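```bash
python3 - <<'E' 2>/dev/null
from h import *
a,r=tool(60,30,-1); c=np.array([.516,.0305,.056])
print(move_l(c+.019*a,feed=.1,max_force=10)); o=observe();print(o['eef_pos'],o['ft_force'])
gripper_to(.042,f_grip=60); o=observe();print(o['opening'],o['ft_force'],o['eef_pos'],o['time_s'])
snap('wrist','w7')
move_l(c+.019*a+[0,0,.03],feed=.1); o=observe();print(o['opening'],o['ft_force'],o['time_s']); snap('wrist','w8'); snap('scene','s3')
E
```

```text
False
[0.52446756 0.04420546 0.04673674] [-0.49509508 -0.49148568 -0.33444003]
0.04328857062040165 [-3.21468011 -0.85668795  5.95002198] [0.52452745 0.04428178 0.047367  ] 15.675
0.043209209438747676 [ 0.10046968 -0.19402443 -1.33714375] 16.175
```

View pics/w8.png

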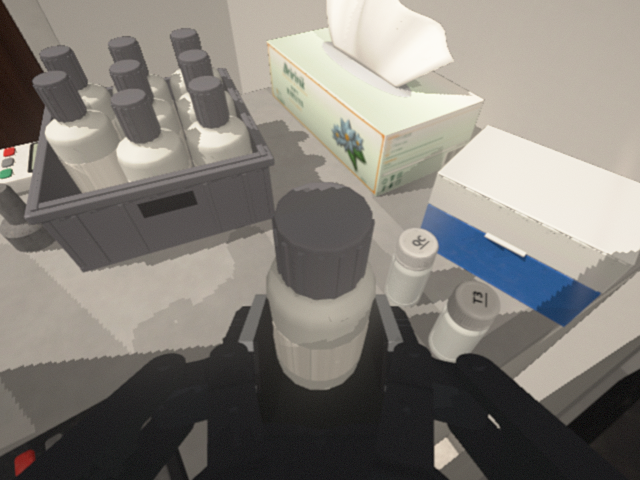

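View pics/s3.png

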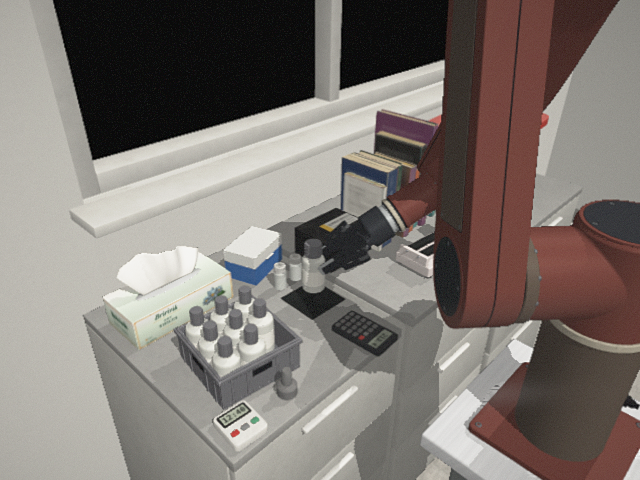

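```bash
python3 - <<'E' 2>/dev/null
from h import *
a0,r0=tool(60,30,-1); c=np.array([.516,.0305,.056])
a,r=tool(86,120,-1); d=np.array([np.cos(np.radians(86)),np.sin(np.radians(86)),0])
g=np.array([.4207,-.286,.0794])-.003*d
print(inverse_kinematics(c+.019*a0+[0,0,.22],r0))
for h in (.0,.17): print(inverse_kinematics(g+.019*a+[0,0,h],r))
move_l(c+.019*a0+[-.03,-.03,.22],feed=.25)
movep(g+.019*a+[0,0,.17],r)
o=observe();print(o['opening'],o['ft_force'],o['time_s'],o['q']); snap('wrist','w9'); snap('scene','s4'); snap('top','t4')
E
```

```text
[-0.72672477 -0.12803739  2.12501619  1.01443819  1.52315721 -0.46717694]
[-0.44729498  0.04163849  2.12296707 -0.64744855  0.87980277  0.01972975]
[-0.44729498 -0.19757257  1.99136871 -0.5242607   1.19043727 -0.21788744]
0.04328845535207347 [ 0.01194692 -0.23065318 -1.51070348] 18.5417 [-0.44733174 -0.19605227  1.99285393 -0.52251102  1.19101225 -0.21818971]
```

View pics/w9.png

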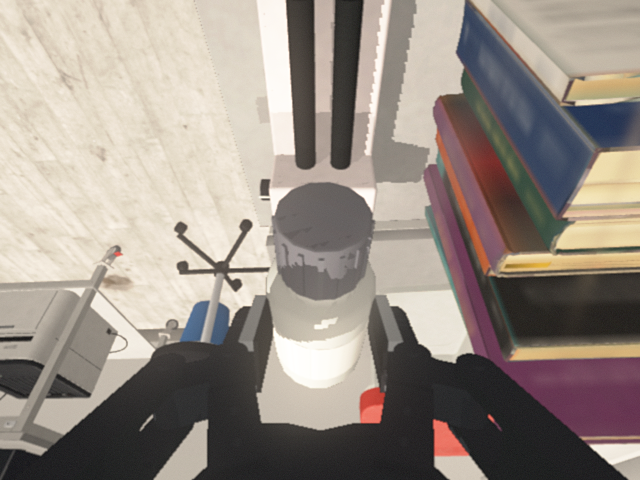

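View pics/s4.png

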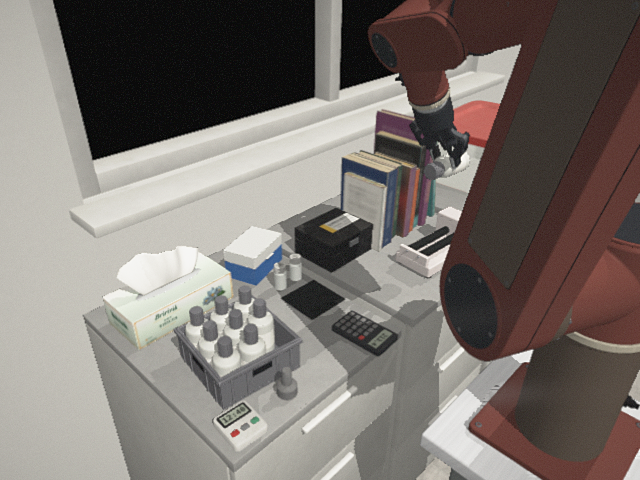

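View pics/t4.png

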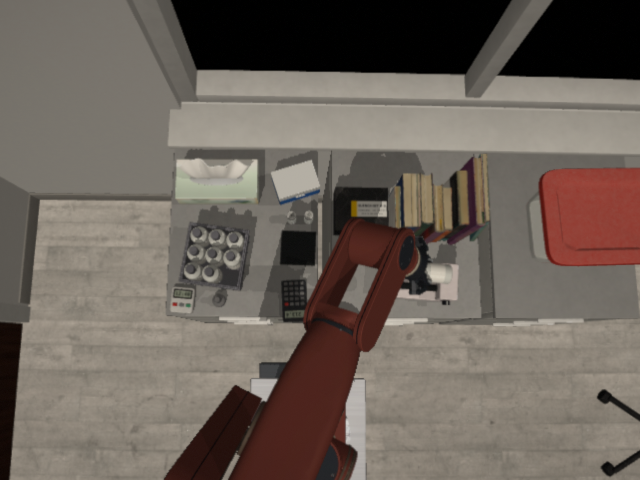

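```bash
cat > pl.py <<'E'
from h import *
a,r=tool(86,120,-1); d=np.array([np.cos(np.radians(86)),np.sin(np.radians(86)),0])
g=np.array([.4207,-.286,.0794])-.003*d
E
python3 - <<'E' 2>/dev/null
from pl import *
move_l(g+.019*a+[0,0,.025],feed=.2); hold(.2)
print(move_l(g+.019*a+[0,0,-.002],feed=.02,max_force=4)); o=observe();print((np.array(o['eef_pos'])-g-.019*a).round(4),o['opening'],o['ft_force'],o['torque'],o['time_s'])
snap('wrist','w10'); snap('scene','s5'); snap('top','t5')
E
```

```text
True
[ 0.0003 -0.0001  0.0017] 0.04339140717078359 [ 1.70436791 -0.3722305   2.66848918] [-0.10274412 -0.25574496  0.15623426] 20.825
```

View pics/w10.png

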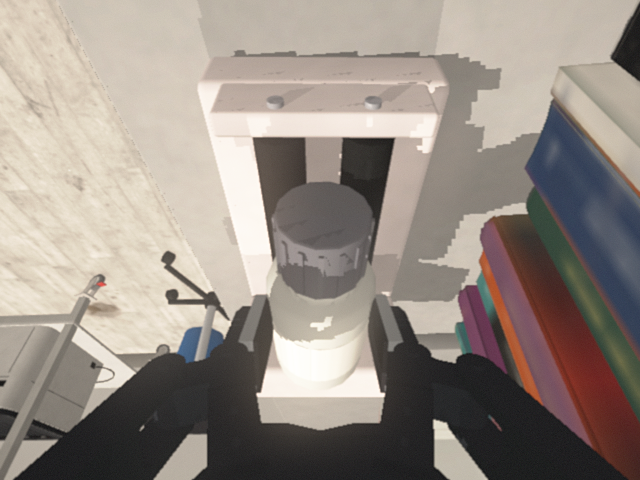

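Run:
```python
from h import *
a=load('t5')['im'][230:320,370:470,::-1]; b=load('s5')['im'][130:290,360:500,::-1]
cv2.imwrite('pics/c6.png',np.hstack([cv2.resize(a,(400,360),interpolation=2),cv2.resize(b,(350,360),interpolation=2)]))
```

```text
(no output)
```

View pics/c6.png

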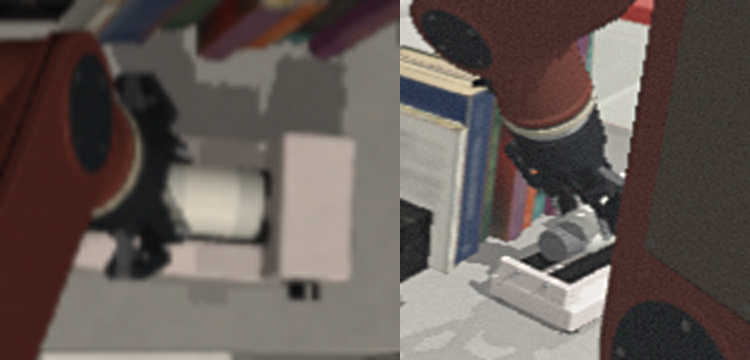

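```bash
python3 - <<'E' 2>/dev/null
from pl import *
p=np.array(observe()['eef_pos'])
print(move_l(p+[.001,0,-.002],feed=.02,max_force=8)); o=observe();print((np.array(o['eef_pos'])-g-.019*a).round(4),o['ft_force'],o['torque'])
gripper_to(.062); hold(.4); o=observe();print(o['ft_force'],o['opening'])
p=np.array(o['eef_pos'])
move_l(p-.09*a,feed=.12)
move_l(p-.09*a+[-.02,.05,.12],feed=.3)
snap('wrist','w11'); snap('scene','s6'); snap('top','t6'); print(observe()['time_s'],observe()['ft_force'])
E
```

```text
True
[ 0.0012 -0.0005  0.0012] [-1.6618087   2.5257016   5.75887595] [ 0.14584601  0.28881938 -0.09644782]
[ 0.42435691  0.91545572 -0.43695042] 0.06230502550003138
23.55 [-0.33902249  0.13489804  0.07363018]
```

View pics/w11.png

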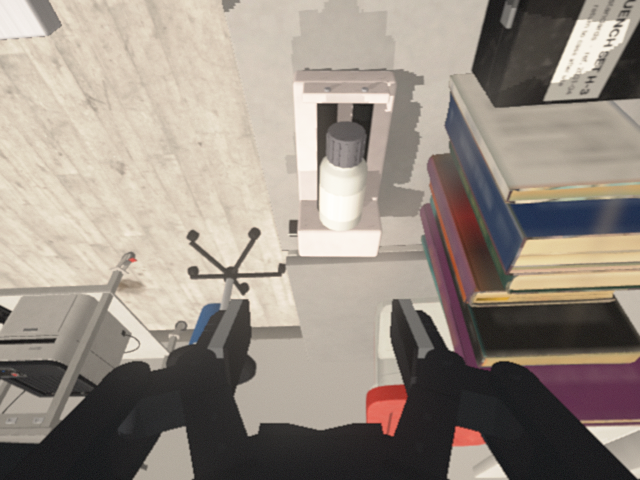

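View pics/s6.png

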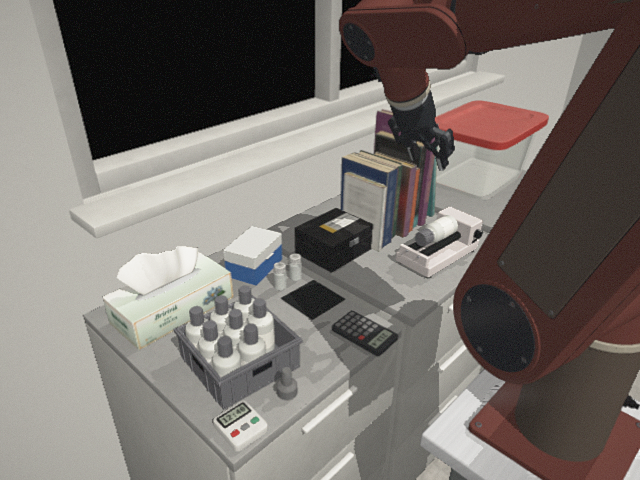

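View pics/t6.png

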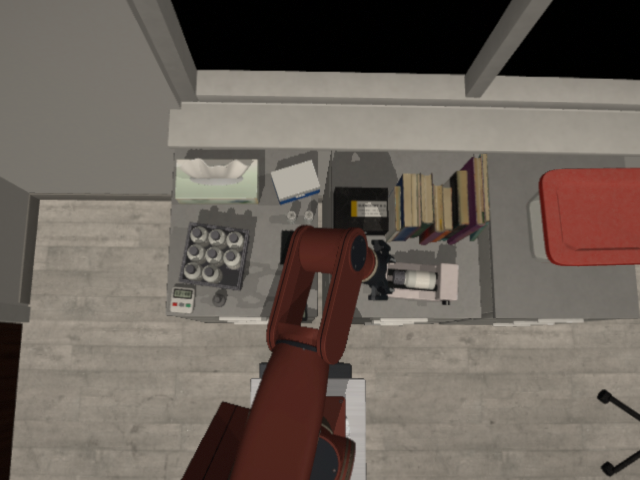

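Run:
```python
from h import *
L=load('w11')
for u,v in [(347,135),(346,150),(345,160),(344,175),(343,190),(342,205),(341,218)]: print((u,v),px(L,u,v).round(4))
# fit body axis: white pixels points
vv,uu=np.mgrid[165:225,315:370]; P=np.array([px(L,u,v) for u,v in zip(uu.ravel(),vv.ravel())])
P=P[(P[:,2]>.085)&(P[:,2]<.115)]; y=P[:,1]
for lo in np.arange(-.345,-.22,.015):
    Q=P[(y>lo)&(y<lo+.015)]
    if len(Q)>15: print(lo.round(3),len(Q),Q[:,2].max().round(4),np.median(Q[:,0]).round(4),y.min().round(4))
b=cv2.resize(L['im'][60:265,280:410,::-1],None,fx=2.9,fy=2.9,interpolation=2);cv2.imwrite('pics/c7.png',b)
```

```text
(347, 135) [ 0.426  -0.2282  0.0873]
(346, 150) [ 0.4245 -0.2367  0.0977]
(345, 160) [ 0.4234 -0.2479  0.0971]
(344, 175) [ 0.4221 -0.2635  0.0992]
(343, 190) [ 0.4207 -0.2789  0.1029]
(342, 205) [ 0.4192 -0.2985  0.1035]
(341, 218) [ 0.4177 -0.3174  0.1034]
-0.345 51 0.1008 0.4316 -0.3375
-0.33 375 0.1048 0.4167 -0.3375
-0.315 441 0.105 0.4179 -0.3375
-0.3 502 0.1052 0.4194 -0.3375
-0.285 546 0.105 0.4209 -0.3375
-0.27 673 0.104 0.4214 -0.3375
-0.255 21 0.0983 0.4233 -0.3375
```

View pics/c7.png

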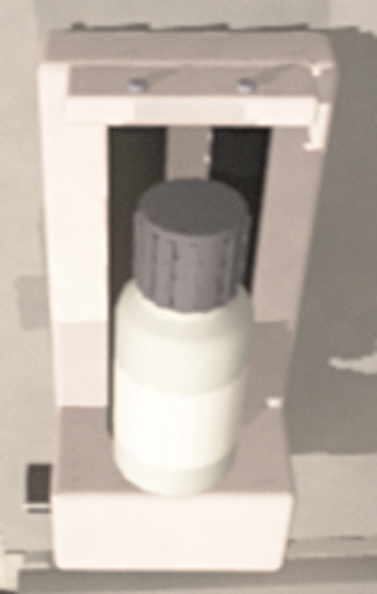

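Run:
```python
from h import *
print(job_done(), observe()['time_s'])
```

```text
the job is handed in; nothing more can be done
the job is handed in; nothing more can be done
```

The job is done and handed in at about 24 s of the 54 s allowed. I lifted the wide-cap bottle out of the crate's near-right corner by its cap, stood it on the mat and let go. I then took it by the body with a tilted tool, laid it between the rollers with its cap away from the drive housing, and let go.

**Last checks:**
- **Lying level:** the top of the body measured 103.5 mm, against 103.4 mm expected.
- **Position:** the bottle's centre is at about (0.420, -0.286), the middle of the rollers, and it lies in line with them to about 1–2°.
- **Housing clearance:** there is about 13 mm between the bottle's foot and the drive housing.
- **Other things:** by eye, the other eight bottles, timer, cap key, calculator and vials look unmoved in the final pictures. In the last top view the arm hides most of the mat and calculator, so for those I relied on the scene view.
- **Arm:** it is clear of everything, and tool forces are near zero.

**Disagreements:**
- The two cameras differed by about 3 mm on the cap's position in the crate, so I used the average.
- The finger opening read 33 mm on the 36 mm cap and 43 mm on the 48 mm body. I took this to be pads giving way, and both grips held.
- The first touch on the rollers came 1.7 mm above the expected height with a sideways force. I shifted the bottle 1 mm before releasing it, and it settled into the groove.

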